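# Hang the counting plate and zero the tablet counter

### The job

Get the tablet counter ready for the next patient: hang the green counting plate by its two holes on the two pins of the sloping deck, its wide pocketed side pointing down the slope, feeling for the pins without forcing, until it lies fully home and flush on the deck, and let go of it. Then press the counter's recessed red zero button all the way down with the tip of the orange stylus, and put the stylus back upright in its wooden stand. Leave the jar, the bottle and the carton where they are.

Things in the scene. Friction and masses are not known exactly. Their poses are not given: they have to be found in the camera images.
- counter: Tablet counter, a white housing 170 mm wide fixed to the table, with a blue control pod (80 x 66 mm, top 60 mm above the table) on its right side (-y side). With the plate home, its fin tops at 136 mm above the table. Origin at table height straight below the middle of the deck's channel; +x to its back (up the slope), +y to its left, z up.
- deck: The counter's aluminium deck, sloping 20 degrees up to the back, 170 mm wide. Origin on its surface in the middle of the 18 mm wide channel crossing it, 98 mm above the table. x points up the slope, y left along the channel, z square out of the deck; the surface runs from x = -104 to +31 mm. Plate home: its underside flat on this surface, both pins through it.
- pin_line (a point): Point 17 mm straight out from the deck's origin, level with the pin tops. Two steel pins, 90 mm apart along deck y, stand on a brass bar in the channel, always at deck x = 0: 8 mm thick, 17 mm tall, the top 2.5 mm tapering to 6 mm. The bar is clamped (resists 50 N) with the pins' middle anywhere from deck y = -15 to +15 mm: not reported, to be felt or seen.
- plate: Green plate, 110 (x) x 130 (y) x 6 mm, 110 to 230 g, lying flat at first. Origin at the centre of its underside, z out of its top. Through holes 10 mm wide at x = 35, y = 45 and -45 mm. Between them a yellow grip fin centred at x = 35, y = 0: 12 mm thick (x), 46 long (y), top 40 mm above the underside. Pocketed side to x = -55. It hangs with its x up the slope, along deck x.
- hole_left (a point): Centre of the plate's +y hole, at its underside.
- hole_right (a point): Centre of the plate's -y hole, at its underside.
- zero_button (a joint): How far the red zero button is pressed: 0 at rest, 0.004 m fully down (beyond 3 mm counts as pressed). It springs back; starts to move at about 1 N and is fully down at about 4.5 N.
- zero_top (a point): Centre of the top of the red zero button (12 mm wide), which moves straight down when pressed. At rest it is 6 mm below the top of the blue pod (54 mm above the table), in a round recess 15 mm wide, too narrow for a fingertip.
- stand: Wooden stylus stand, a block 60 x 60 x 65 mm fixed to the table, with an upright hole 15 mm wide right through its middle. Origin at the centre of its underside.
- stylus: Stylus, 112 mm long, 50 g, standing in the stand. Origin at the tip, z up along it to the grip. Tip 4.4 mm wide, 6 mm at z = 12; shaft 10 mm wide from z = 18 to 60; black collar 26 mm wide at z = 60 to 64; square orange grip 14 x 14 mm (sides along x, y) from z = 64 to 112 mm. In the stand the collar rests on the block and the tip is 5 mm above the table.
- jar: Bystander: white jar with a blue cap, 68 mm wide, 100 mm tall. Origin under its centre.
- bottle: Bystander: medicine bottle, 56 mm wide, 115 mm tall. Origin under its centre.
- carton: Bystander: yellow medicine carton, 70 x 110 x 50 mm. Origin under its centre.
Not all that is in view belongs to the job. Leave any pink look-alike of the stylus alone. Leave any purple look-alike of the plate alone.

How it is judged (in metres and radians):
On the way, in this order (a step that is already met when the one before it is completed fails the run):
1. the plate hangs on both pins, flush on the deck, and has been let go (z of hole_left in the frame of deck between -0.004 and 0.003 m and z of hole_right in the frame of deck between -0.004 and 0.003 m and x of hole_left in the frame of deck between -0.006 and 0.006 m and x of hole_right in the frame of deck between -0.006 and 0.006 m and y of hole_left in the frame of deck between 0.027 and 0.063 m and angle between the z axis of plate and the z axis of deck, either way round below 0.06 rad and contact force between the fingers and plate below 0.1 N), for 0.2 s.
2. with the plate home, the zero button is pressed beyond 3 mm with the stylus tip on it (z of hole_left in the frame of deck between -0.004 and 0.003 m and z of hole_right in the frame of deck between -0.004 and 0.003 m and x of hole_left in the frame of deck between -0.006 and 0.006 m and x of hole_right in the frame of deck between -0.006 and 0.006 m and y of hole_left in the frame of deck between 0.027 and 0.063 m and angle between the z axis of plate and the z axis of deck, either way round below 0.06 rad and value of joint zero_button above 0.003 m and distance between stylus and zero_top below 0.008 m), for 0.05 s.
At the end, for the whole second after the job is handed in: Plate on both pins, pocketed side down the slope: both holes within 3 mm of the deck surface and 6 mm of the channel line, flush within 0.06 rad. Stylus in its stand: tip within 8 mm of the hole axis, under 9 mm high, within 0.12 rad of upright. Button out (under 1 mm). All released, at rest (z of hole_left in the frame of deck between -0.004 and 0.003 m and z of hole_right in the frame of deck between -0.004 and 0.003 m and x of hole_left in the frame of deck between -0.006 and 0.006 m and x of hole_right in the frame of deck between -0.006 and 0.006 m and y of hole_left in the frame of deck between 0.027 and 0.063 m and angle between the z axis of plate and the z axis of deck, either way round below 0.06 rad and horizontal distance between stylus and stand below 0.008 m and height (world z) of stylus between 0 and 0.009 m and angle between stylus's own z axis and vertical below 0.12 rad and value of joint zero_button below 0.001 m and linear speed of each of plate, stylus below 0.02 m/s); the robot touches nothing.
It fails at once if the plate is forced onto the counter with more than 80 N (contact force between plate and counter above 80 N).
It fails at once if the jar is shifted by more than 25 mm or tipped (distance of jar from where it was at the start of the episode above 0.025 m or angle between jar's own z axis and vertical above 0.3 rad).
It fails at once if the bottle is shifted by more than 25 mm or tipped (distance of bottle from where it was at the start of the episode above 0.025 m or angle between bottle's own z axis and vertical above 0.3 rad).
It fails at once if the carton is shifted by more than 25 mm or tipped (distance of carton from where it was at the start of the episode above 0.025 m or angle between carton's own z axis and vertical above 0.3 rad).
It also fails if it takes over 72 s, if anything falls off the work surface, if the arm or the gripper's body presses on something with over 40 N, if the wrist force passes 120 N, or if a joint passes its speed limit or range.

### The arm

A 7-joint arm with a two-finger parallel gripper is mounted at the origin on the work surface. World frame = base frame: x ahead of the robot, y to its left, z up, the work surface at z = 0. Lengths are in mm, angles in degrees, forces in N, time in s.
With the tool pointing down it reaches from about 350 to 900 mm from the base axis. Payload 7.2 kg.
Tool frame: the origin (TCP) lies at the very end of the fingers, on their centre line; the grasp point (between the pads) lies 19 mm behind it; z points along the fingers, y is the line along which they close (so a half turn about z gives the same grasp; the last joint's range is limited). The gripper opens to 85 mm and grips with 20 to 120 N. Pads are 22 mm wide; open, the fingers measure 114 mm over their backs; the gripper's body (76 mm by 85 mm) begins 54 mm behind the grasp point. The pads swing forward as they close: fully open they stand 13 mm farther back than shut.
Start: joints at [-74.496, 23.554, -0.728, 91.456, 0.321, 64.991, -4.71], TCP at [207.732, 589.471, 231.297] pointing down, gripper open.
Joint ranges: [-169.25, 169.25], [-16.82, 113.86], [-84.01, 82.57], [7.8, 145.47], [-59.2, 239.2], [7.22, 106.19], [-163.78, 163.78]. Speed limits (degrees/s): [136.94, 136.94, 172.46, 172.46, 180, 180, 180].

### API

Orientations are given as a 3x3 rotation matrix whose columns are the frame's x, y, z axes.
In Python, from station import manip gives the robot as it stands. Calls block until the motion is done:
- manip.goto(position, orientation): joint-space move of the TCP to a pose.
- manip.move_linear(position, frame=None, speed=150): straight line of the TCP; frame=None keeps the orientation; speed is the mean speed in mm/s.
- manip.set_joints(angles): joint-space move.
- manip.move_gripper(opening, squeeze=None): finger opening in mm; squeeze is the grip in N (None keeps the last); returns when the fingers have stopped.
- manip.dwell(seconds).
- manip.ik(position, orientation): joint angles nearest the present ones, or None.
- manip.get_obs(): the state.
- manip.camera(name): name is "side" or "top"; returns a dict with "img" (400x640x3 uint8, red, green, blue), "z_map" (400x640 float32, mm along the optical axis (not along the pixel's ray), 0 where there is no reading), "fx", "fy", "cx", "cy" (pixels), "k1" (the pictures are not rectified: a ray, as slopes to the right and down, at radius r is drawn at 1 + k1 r^2 times it, then the intrinsics apply), "world_from_camera" (4x4, takes a point from camera to world coordinates). Camera axes: x right, y down, z forward; pixel columns grow to the right and rows downward; lengths in mm; the calibration is good to about 2 mm. A picture is of the moment at which its call begins.
A pose or a line that the arm cannot do raises manip.MotionError and nothing moves.
- manip.finish_job(): hands the job in; it is judged then, once.
The state is a dict: "time_s": time; "q": joint angles; "qvel": joint speeds; "joint_torque": joint torques, N m; "position": TCP position; "orientation": TCP orientation; "wrist_force": force on the tool from outside, world axes, zero at the start; "ft_torque": the same for the moment, N m; "opening": finger opening in mm; "gripper_force": force on a finger pad.
Only numpy, scipy, OpenCV 4.12 (cv2) and the standard library are available. Lean on these libraries where they do the work, as an engineer would, in place of code of your own. Each camera call takes 0.05 s, during which the arm holds its last target. There are 200 camera calls.

## Working session

There is one attempt and no reset: what is moved stays moved. The work goes in short steps, each a Python script; the robot and the scene stay as the last script left them, time stands still between calls to the robot, and variables do not carry over. Pictures are saved under pics/ and viewed, at most 10 in all, crops included, and the job is handed in when it is done.

```bash
mkdir -p pics; ls
cat > h.py <<'E'
import numpy as np, cv2, pickle
from station import manip
def snap(n,f):
    c=manip.camera(n); pickle.dump(c,open(f'pics/{f}.pkl','wb')); cv2.imwrite(f'pics/{f}.png',c['img'][:,:,::-1]); return c
def load(f): return pickle.load(open(f'pics/{f}.pkl','rb'))
def pts(c):
    # world xyz map
    K=np.array([[c['fx'],0,c['cx']],[0,c['fy'],c['cy']],[0,0,1]]);
    v,u=np.mgrid[0:400,0:640].astype(float)
    p=np.stack([u,v],-1).reshape(-1,1,2)
    n=cv2.undistortPoints(p,K,np.array([c['k1'],0,0,0,0.])).reshape(400,640,2)
    z=c['z_map'].astype(float)
    P=np.stack([n[...,0]*z,n[...,1]*z,z],-1)
    T=np.array(c['world_from_camera']); W=P@T[:3,:3].T+T[:3,3]; W[z==0]=np.nan
    return W
def ray(c,u,v,h):
    K=np.array([[c['fx'],0,c['cx']],[0,c['fy'],c['cy']],[0,0,1]]);
    n=cv2.undistortPoints(np.array([[[u,v]]],float),K,np.array([c['k1'],0,0,0,0.])).ravel()
    T=np.array(c['world_from_camera']); d=T[:3,:3]@[n[0],n[1],1]; o=T[:3,3]
    return o+d*(h-o[2])/d[2]
E
python3 - <<'E'
from h import *
for n in('top','side'):
    c=snap(n,n+'0'); print(n,c['fx'],c['k1'],np.round(c['world_from_camera'],2).tolist())
o=manip.get_obs();print(o['time_s'],np.round(o['orientation'],3).tolist(),o['wrist_force'])
E
```

```text
pics
top 407.8369980635185 -0.02222371342609897 [[0.02, -1.0, 0.05, 537.01], [-1.0, -0.02, -0.01, 9.05], [0.02, -0.05, -1.0, 1338.05], [0.0, 0.0, 0.0, 1.0]]
side 406.825505457098 -0.10273622095857393 [[-0.97, -0.11, 0.21, 403.77], [-0.24, 0.52, -0.82, 907.66], [-0.02, -0.84, -0.53, 701.69], [0.0, 0.0, 0.0, 1.0]]
0.1 [[-0.943, 0.332, -0.0], [0.332, 0.943, -0.001], [-0.0, -0.002, -1.0]] [-0.25287877 -0.06388031 -0.04253077]
```

View pics/top0.png

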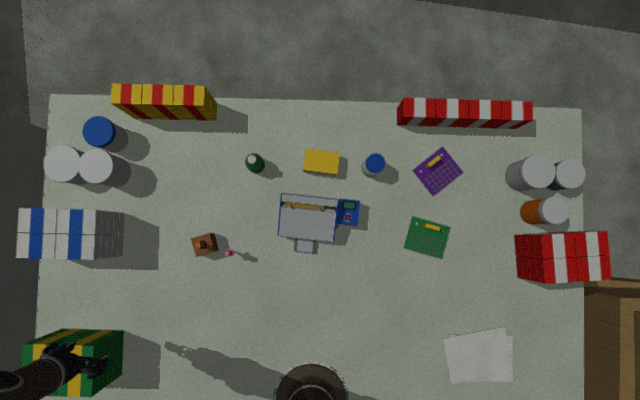

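View pics/side0.png

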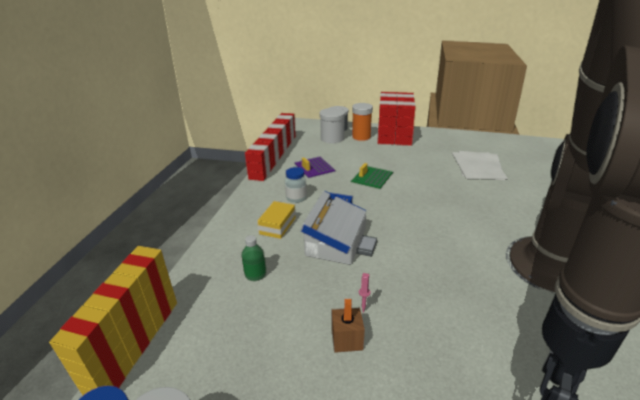

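The top view shows, in (col,row) pixels: counter at (308,218), button pod at (348,211), green plate at (428,237) with its yellow fin at (432,227), stand at (204,244), pink decoy at (229,253), and purple decoy at (437,170). I'll enlarge it.

Run:
```python
from h import *
c=load('top0'); im=c['img'][:,:,::-1]; W=pts(c)
a=cv2.resize(im[185:265,270:460],None,fx=4,fy=4,interpolation=cv2.INTER_CUBIC)
b=cv2.resize(im[225:265,180:250],None,fx=5,fy=5,interpolation=cv2.INTER_CUBIC)
out=np.zeros((530,760,3),np.uint8); out[:320]=a; out[325:525,:350]=b
p=cv2.resize(im[190:230,330:370],None,fx=5,fy=5,interpolation=cv2.INTER_CUBIC); out[325:525,380:580]=p
cv2.imwrite('pics/crop0.png',out)
hsv=cv2.cvtColor(im,cv2.COLOR_BGR2HSV)
g=(hsv[...,0]>50)&(hsv[...,0]<80)&(hsv[...,1]>100); m=np.zeros_like(g); m[205:265,395:460]=1
y=(hsv[...,0]>20)&(hsv[...,0]<35)&(hsv[...,1]>120)
for n,k in(('plate',(g|y)&m),('fin',y&m)):
    P=W[k]; q=P[:,:2].astype(np.float32); r=cv2.minAreaRect(q); print(n,k.sum(),np.median(P,0),r)
for (u,v) in [(204,244),(348,211),(349,216),(300,225),(330,225),(300,205),(295,232),(325,236)]:
    print((u,v),W[v,u].round(1))
# deck plane fit
k=np.zeros_like(g);k[216:234,286:330]=1; P=W[k]; P=P[~np.isnan(P[:,0])]
A=np.c_[P[:,:2],np.ones(len(P))]; s=np.linalg.lstsq(A,P[:,2],rcond=None)[0]; print('deck',s,np.degrees(np.arctan(np.hypot(*s[:2]))),np.degrees(np.arctan2(s[1],s[0])),(A@s-P[:,2]).std())
```

```text
plate 1043 [nan nan nan] ((477.94775390625, -440.3635559082031), (0.0, 31.43764877319336), 0.0)
fin 75 [ 560.38344622 -375.29198546   37.10542452] ((560.3875732421875, -380.5380859375), (55.780975341796875, 11.964964866638184), 73.21987915039062)
(204, 244) [490.7 342.   71.9]
(348, 211) [ 604.  -102.4   56.9]
(349, 216) [ 588.6 -106.5   49.8]
(300, 225) [556.2  46.9  78.7]
(330, 225) [558.3 -45.6  80.6]
(300, 205) [616.6  47.8  99.3]
(295, 232) [534.2  62.4  64.2]
(325, 236) [523.9 -31.4  65.7]
deck [ 3.68291953e-01 -3.20071483e-02 -1.27147700e+02] 20.28835320065148 -4.9669245413568905 2.5365235472233882
```

View pics/crop0.png

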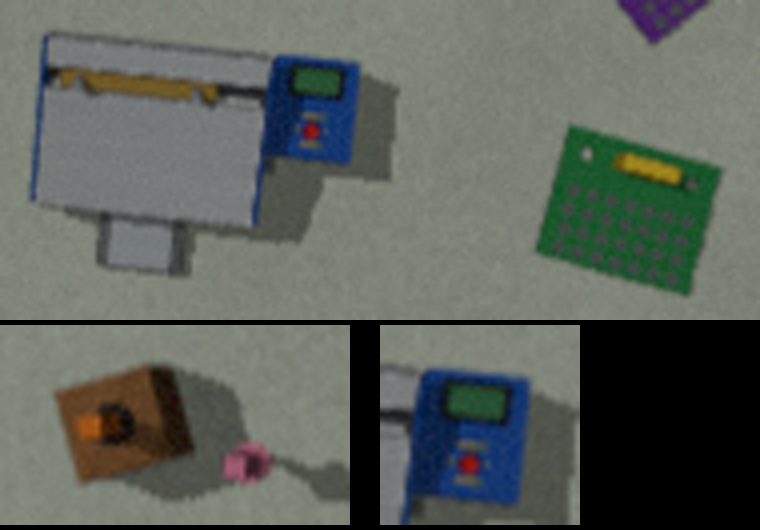

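The crop shows deck corners at crop px (45,37), (275,57), (253,226) and (33,202), the button at (311,131), and plate corners at (570,125), (720,170), (690,295) and (537,252). The brass bar runs from (60,78) to (215,95), left of the deck's middle. Next: computing positions and one closer look for the pins.

Run:
```python
from h import *
c=load('top0'); s=load('side0')
f=lambda x,y,h:ray(c,(x+.5)/4-.5+270,(y+.5)/4-.5+185,h)
D=[f(45,37,108.6),f(275,57,108.6),f(253,226,62.4),f(33,202,62.4)]
print('deck',np.round(D,1).tolist())
for a,b in((0,1),(3,2),(3,0),(2,1)): d=D[b]-D[a]; print(np.linalg.norm(d).round(1),np.degrees(np.arctan2(d[1],d[0])).round(1))
Q=[f(570,125,6),f(720,170,6),f(690,295,6),f(537,252,6)]
print('plate',np.round(Q,1).tolist(),np.mean(Q,0))
for a,b in((0,1),(3,2),(3,0),(2,1)): d=Q[b]-Q[a]; print(np.linalg.norm(d).round(1),np.degrees(np.arctan2(d[1],d[0])).round(1))
print('holes',f(587,154,3),f(691,184,3))
print('button',f(311,131,54))
g=lambda x,y,h:ray(c,(x+.5)/5-.5+180,(y-325+.5)/5-.5+225,h)
S=[g(55,392,65),g(150,367,65),g(178,455,65),g(80,482,65)]
print('stand',np.round(S,1).tolist(),np.mean(S,0)); print('grip top',g(90,426,117),'collar',g(115,424,67))
a=cv2.resize(c['img'][192:217,272:342,::-1],None,fx=11,fy=11,interpolation=cv2.INTER_CUBIC)
b=cv2.resize(s['img'][188:270,295:385,::-1],None,fx=4,fy=4,interpolation=cv2.INTER_CUBIC)
d=cv2.resize(s['img'][268:358,315:385,::-1],None,fx=3.5,fy=3.5,interpolation=cv2.INTER_CUBIC)
o=np.zeros((600,790,3),np.uint8); o[:275,:770]=cv2.convertScaleAbs(a,alpha=1.4); o[275:600,:360]=b[:325]; o[280:595,400:645]=d
cv2.imwrite('pics/crop1.png',o)
```

```text
deck [[648.3, 106.1, 108.6], [637.4, -68.0, 108.6], [508.5, -56.4, 62.4], [523.2, 115.6, 62.4]]
174.5 -93.6
172.6 -94.9
133.7 -4.3
137.4 -5.1
plate [[595.7, -318.0, 6.0], [561.5, -442.4, 6.0], [458.7, -418.4, 6.0], [491.2, -292.0, 6.0]] [ 526.77433283 -367.70877488    6.        ]
129.1 -105.3
130.4 -104.4
107.7 -13.9
105.6 -13.2
holes [ 572.25683156 -333.0407753     3.        ] [ 549.54004449 -419.44514568    3.        ]
button [ 584.010624   -101.02866205   54.        ]
stand [[508.0, 386.1, 65.0], [524.9, 327.6, 65.0], [470.8, 308.3, 65.0], [452.7, 368.5, 65.0]] [489.13046134 347.62807962  65.        ]
grip top [489.5108966  349.07175536 117.        ] collar [489.16595686 347.55315036  67.        ]
```

View pics/crop1.png

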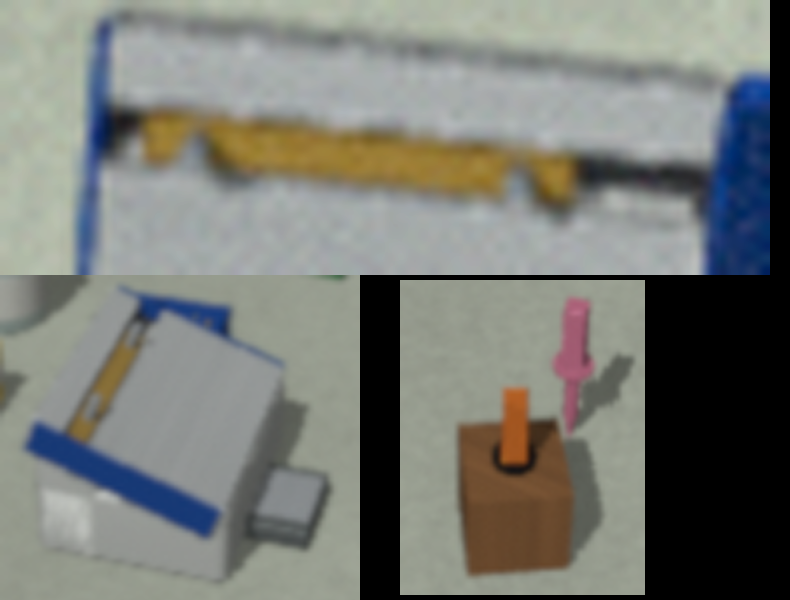

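The enlarged view shows both pins: left at crop px (193,148) and right at (517,182). The bar spans 142–580, so its middle is about 12 mm left of the deck's. The measured sizes (plate 130x107, hole spacing 89, deck 173) match the given ones, so I'll check IK and grasp the plate.

```bash
cat >> h.py <<'E'
def Rz(a): a=np.radians(a); return np.array([[np.cos(a),-np.sin(a),0],[np.sin(a),np.cos(a),0],[0,0,1]])
def Ry(a): a=np.radians(a); return np.array([[np.cos(a),0,np.sin(a)],[0,1,0],[-np.sin(a),0,np.cos(a)]])
DY=-4.6; DO=np.array([613.7,21.5,98.]); DR=Rz(DY)@Ry(-20)
def tool(F,s=1): return np.c_[s*F[:,1],s*F[:,0],-F[:,2]]
PR=Rz(-14.7); FIN=np.array([560.8,-376.4,0]); GH=12.
def deckpose(x,y,h): return DO+DR@np.array([x,y,h+GH])
def st(): o=manip.get_obs(); return o
E
python3 - <<'E'
from h import *
c=load('top0')
q=[ray(c,(x+.5)/11-.5+272,(y+.5)/11-.5+192,106) for x,y in((193,148),(517,182))]
for p in q: print('pin deck',(DR.T@(p-DO)).round(1),p.round(1))
for s in(1,-1):
    print(s,[np.round(j,0).tolist() if (j:=manip.ik(p,R)) is not None else None for p,R in((FIN+[0,0,12],tool(PR,s)),(deckpose(0,12,0),tool(DR,s)),(deckpose(0,12,60),tool(DR,s)))])
E
```

```text
pin deck [-0.1 59.   8.6] [615.4  80.6 106. ]
pin deck [ -0.2 -30.5   8.6] [608.2  -8.7 106. ]
1 [[-0.0, 52.0, 49.0, 96.0, -47.0, 55.0, 51.0], [-31.0, 23.0, 25.0, 119.0, -14.0, 21.0, -2.0], [-40.0, 16.0, 34.0, 119.0, -10.0, 28.0, -5.0]]
-1 [[-5.0, 58.0, 59.0, 96.0, -56.0, 61.0, -122.0], [-9.0, 21.0, -2.0, 118.0, 15.0, 22.0, 151.0], [-16.0, 15.0, 5.0, 118.0, 8.0, 28.0, 158.0]]
```

Run:
```python
from h import *
R=tool(PR); manip.move_gripper(50,squeeze=60)
manip.goto(FIN+[0,0,90],R); print(st()['time_s'],st()['q'])
manip.move_linear(FIN+[0,0,GH],speed=120); print(st()['wrist_force'])
manip.move_gripper(0,squeeze=60); o=st(); print(o['time_s'],o['opening'],o['gripper_force'],o['position'],o['wrist_force'])
manip.move_linear(FIN+[0,0,150],speed=150); o=st(); print(o['time_s'],o['opening'],o['wrist_force'])
manip.goto(deckpose(0,14,60),tool(DR)); manip.dwell(.3); o=st(); print(o['time_s'],o['opening'],o['wrist_force'],o['position']-deckpose(0,14,60))
snap('top','top1'); s=snap('side','side1')
cv2.imwrite('pics/v1.png',np.vstack([cv2.resize(s['img'][120:270,260:420,::-1],None,fx=4,fy=4)]))
```

```text
4.15 [  1.87060674  43.15748601  44.08006982  93.43996308 -34.28793331
  57.72011861  42.50159087]
[-0.95617804 -0.17964765 -0.01292533]
5.375 10.727467068011016 59.30713355541229 [ 561.43134078 -376.71836959   12.96330777] [-0.66520666  0.34226381  5.35489007]
6.4417 11.30990494253965 [ 1.01895894 -0.63329816 -1.35490738]
8.275 11.475016118868565 [-0.23342493 -0.09793697 -1.46054712] [ 1.87572730e-01 -7.93587958e-01  2.05973864e-04]
```

View pics/v1.png

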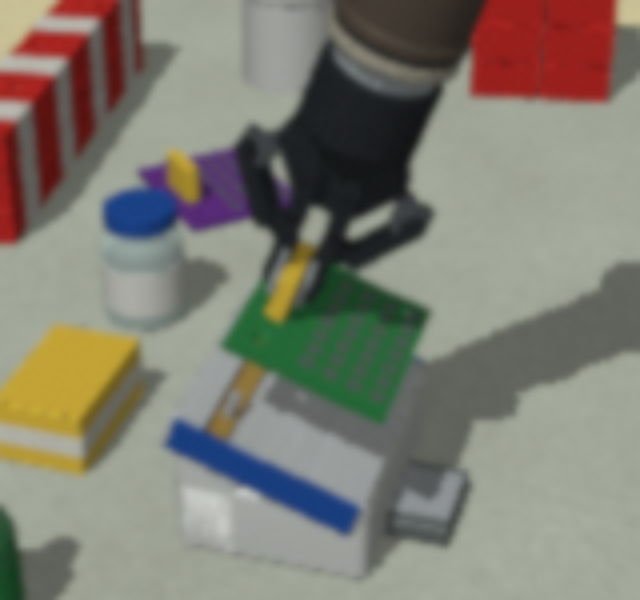

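The side picture shows the plate held by its fin, parallel to the deck above it, with the pocketed side down-slope. Now I'll feel for the pins.

```bash
cat >> h.py <<'E'
GH=13.
def F():
    o=st(); return DR.T@(np.array(o['wrist_force'])), DR.T@np.array(o['ft_torque']), DR.T@(o['position']-DO)-[0,0,GH]
E
cat > probe.py <<'E'
from h import *
R=tool(DR); X0,Y0=0.,14.
def go(x,y,h,sp): manip.move_linear(deckpose(x,y,h),frame=R,speed=sp)
go(X0,Y0,23,80); manip.dwell(.2); b,bt,p=F(); print('base',b.round(2),bt.round(2),p.round(1))
offs=[(0,0)]+[(r*np.cos(a),r*np.sin(a)) for r,n in((1.8,6),(3.4,12)) for a in np.arange(n)*2*np.pi/n]
done=False
for i,(dx,dy) in enumerate(offs):
    x,y=X0+dx,Y0+dy
    if i: go(x,y,18.5+(hc-17) if False else hc+1.5,60)
    h=20 if i==0 else hc+.5
    while True:
        h-=.75; go(x,y,h,40); f,t,p=F()
        if f[2]-b[2]>4: break
        if h<11: done=True;break
    if i==0: hc=h
    print(i,round(x,1),round(y,1),'h',h,'f',(f-b).round(1),'t',(t-bt).round(2),'p',p.round(1),st()['time_s'])
    if done or h<hc-3 or st()['time_s']>30: break
E
python3 probe.py
```

```text
base [-0.07 -0.09 -1.43] [-0.02  0.48  0.02] [ 0.3 14.1 23.4]
0 0.0 14.0 h 10.25 f [-0.6  0.3 -1.9] t [ 0.1   0.   -0.02] p [-0.  14.  10.2] 12.425
```

Run:
```python
from h import *
R=tool(DR); b=np.array([-.07,-.09,-1.43])
h=10.25
while h>-6:
    h-=.75; manip.move_linear(deckpose(0,14,h),frame=R,speed=40); f,t,p=F()
    print(round(h,2),(f-b).round(1),t.round(2),p.round(1))
    if np.linalg.norm(f-b)>8: break
print(st()['time_s'])
```

```text
9.5 [-1.1  0.9  0.3] [ 0.02  0.4  -0.  ] [-0.1 14.   9.4]
8.75 [-0.1 -0.6 -0.1] [-0.02  0.46 -0.05] [-0.1 14.   8.7]
8.0 [-1.9 -0.8  0.2] [-0.02  0.46 -0.  ] [-0.1 14.   7.9]
7.25 [-0.1  0.2 -0. ] [0.01 0.46 0.01] [-0.  14.   7.2]
6.5 [-0.2 -0.3  0.9] [0.05 0.44 0.06] [-0.  14.   6.4]
5.75 [-0.3  0.6 -0.1] [ 0.01  0.44 -0.03] [-0.  14.   5.7]
5.0 [-0.3  0.1 -0.5] [0.03 0.48 0.04] [-0. 14.  5.]
4.25 [-0.3  0.1  0.5] [-0.02  0.42 -0.01] [-0.  14.   4.2]
3.5 [-0.4 -0.5 -0.2] [-0.02  0.51  0.05] [-0.1 14.   3.4]
2.75 [-0.9  0.4  0.3] [0.   0.39 0.  ] [-0.  14.   2.7]
2.0 [-0.7 -0.1  1.1] [-0.06  0.4   0.06] [-0. 14.  2.]
1.25 [-0.4  0.2  0.4] [-0.01  0.47 -0.03] [-0.  14.   1.2]
0.5 [-1.   0.7 -0.3] [ 0.02  0.46 -0.  ] [-0.  14.   0.5]
-0.25 [-0.5  0.1 -0.4] [-0.05  0.39  0.02] [ 0.  14.  -0.3]
-1.0 [-3.3 -0.7 14. ] [-0.13  1.09 -0.  ] [ 0.1 14.  -0.3]
16.175
```

The plate passed the pin tops and met the deck at h≈-0.3 mm, so it's home. I'll release, retreat and check.

Run:
```python
from h import *
R=tool(DR)
manip.move_linear(deckpose(0,14,-.4),frame=R,speed=40); print(F()[0])
manip.move_gripper(45)
manip.move_linear(deckpose(0,14,75),frame=R,speed=150)
# go towards the stylus, out of the way
P=np.array([489.3,347.8,0]); 
for a in (-16,74,-106,164):
    T=tool(Rz(a)); j=manip.ik(P+[0,0,190],T); k=manip.ik(np.array([584,-101,170.]),T); print(a,None if j is None else j.round(0),None if k is None else k.round(0))
print(st()['time_s'])
c=snap('top','top2'); s=snap('side','side2')
o=np.vstack([cv2.resize(c['img'][190:250,265:375,::-1],(640,349),interpolation=cv2.INTER_CUBIC),cv2.resize(s['img'][190:270,280:440,::-1],(500,250),interpolation=cv2.INTER_CUBIC)[:, :640] if 0 else cv2.copyMakeBorder(cv2.resize(s['img'][190:270,280:440,::-1],(500,250),interpolation=cv2.INTER_CUBIC),0,0,0,140,cv2.BORDER_CONSTANT)])
cv2.imwrite('pics/v2.png',o)
```

```text
[-2.09605657  0.17817259  4.00256224]
-16 [-75.  30.  51. 100. -26.  62. -32.] [-30.  31.  49. 102. -27.  59.  14.]
74 [-65.  26.  34. 100. -16.  60.  49.] [-15.  25.  27. 102. -14.  56.  92.]
-106 [ -87.   48.   79.  101.  -49.   75. -102.] [-40.  42.  71. 103. -43.  68. -61.]
164 [-48.  23.  11.  98.  -5.  59. 128.] [ 51.  43. -71.  97.  43.  72. 134.]
17.5
```

View pics/v2.png

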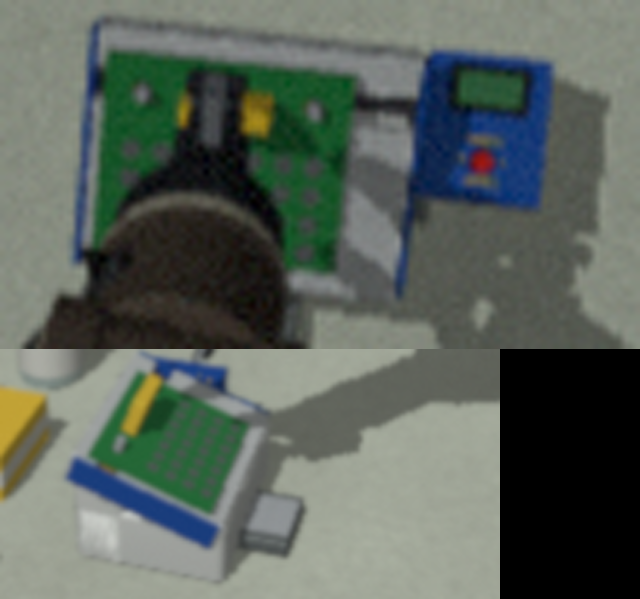

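The plate lies flush with both pin tips showing through the holes, and the button sits at the same pixel as before (347.4,217.3). Next is the stylus.

Run:
```python
from h import *
P=np.array([489.3,347.9,0]); T=tool(Rz(15)); B=np.array([584.,-101.,0])
manip.move_gripper(45,squeeze=50)
manip.goto(P+[0,0,190],T)
manip.move_linear(P+[0,0,76],frame=T,speed=120); print(st()['wrist_force'])
manip.move_gripper(0,squeeze=50); o=st(); print(o['time_s'],o['opening'],o['gripper_force'],o['position'],o['wrist_force'])
manip.move_linear(P+[0,0,260],frame=T,speed=150); print(st()['opening'],st()['wrist_force'])
manip.goto(B+[0,0,260],T)
manip.move_linear(B+[0,0,71+68],frame=T,speed=150); manip.dwell(.3); o=st(); print(o['time_s'],o['opening'],o['wrist_force'],o['position'])
c=snap('top','top3'); s=snap('side','side3')
o=np.vstack([cv2.resize(s['img'][130:230,290:390,::-1],(600,600),interpolation=cv2.INTER_CUBIC)])
cv2.imwrite('pics/v3.png',o)
```

```text
[-0.64151963 -0.5743264  -0.72792161]
20.5167 13.227983248415162 48.63946080207825 [489.53691493 348.17685191  76.63709203] [-0.42240709 -0.89905207  4.93638587]
13.52343737336904 [-1.16599523  0.53759654 -0.86217465]
24.8333 13.243521240121702 [ 2.58992837e-01  7.39766773e-01 -6.97855681e-04] [ 584.32007108 -100.9774478   139.54438056]
```

View pics/v3.png

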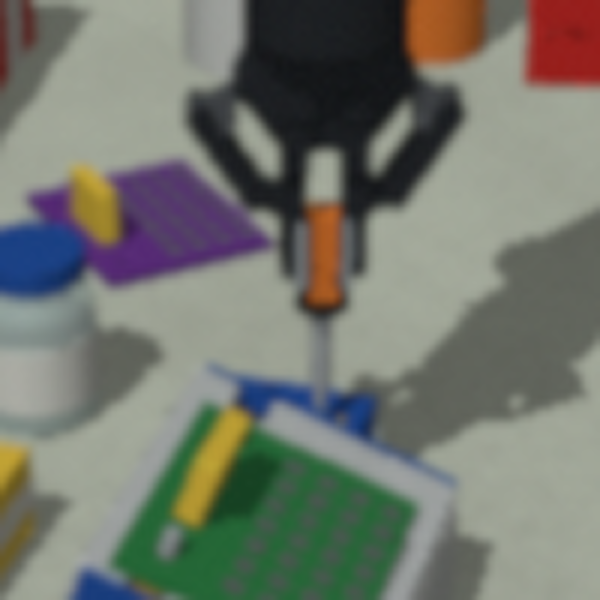

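The stylus is held upright above the pod. Pressing now with force feedback.

Run:
```python
from h import *
T=tool(Rz(15)); B=np.array([584.,-101.,0])
b=st()['wrist_force'][2]
z=132.; manip.move_linear(B+[0,0,z],frame=T,speed=60)
while z>116:
    z-=1; manip.move_linear(B+[0,0,z],frame=T,speed=40); manip.dwell(.05); o=st(); f=np.array(o['wrist_force']); f[2]-=b
    print(z,f.round(1),o['position'].round(1),o['opening'].round(2))
    if f[2]>9: break
manip.dwell(.3); print(st()['time_s'])
```

```text
Traceback (most recent call last):
AttributeError: 'float' object has no attribute 'round'
```

Run:
```python
from h import *
T=tool(Rz(15)); B=np.array([584.,-101.,0])
b=0.; z=131.
while z>115:
    z-=.8; manip.move_linear(B+[0,0,z],frame=T,speed=40); manip.dwell(.05); o=st(); f=np.array(o['wrist_force'])
    print(round(z,1),f.round(1),o['position'].round(1))
    if f[2]>9: break
manip.dwell(.3); print(st()['time_s'],st()['wrist_force'])
```

```text
130.2 [0.1 0.1 0.1] [ 584.  -101.   130.2]
129.4 [ 0.5  0.2 -0.5] [ 584.  -101.   129.4]
128.6 [ 0.5 -0.4 -0.8] [ 584.  -101.   128.6]
127.8 [-0.1  0.5 -0.7] [ 584.  -101.   127.8]
127.0 [ 0.6 -0.3 -0.4] [ 584. -101.  127.]
126.2 [-0.4  0.2 -0.3] [ 584.  -101.   126.2]
125.4 [-0.1 -0.1  0.1] [ 584.1 -101.1  125.5]
124.6 [-0.1  0.5  0.5] [ 584.1 -101.1  124.7]
123.8 [ 0.5 -0.1  1.7] [ 584.1 -101.   123.9]
123.0 [ 0.1 -0.5  2.8] [ 584.1 -101.   123.1]
122.2 [0.4 0.1 3.2] [ 584.1 -101.   122.3]
121.4 [-0.1 -0.3  3.5] [ 584.1 -101.   121.5]
120.6 [-1.2 -0.2  9.4] [ 584.2 -101.2  121.2]
29.7 [-1.45273426  0.91342643  9.83652804]
```

It gave a soft spring over ~4.3 mm and then a hard stop, so the button is fully down. Returning the stylus.

Run:
```python
from h import *
T=tool(Rz(15)); B=np.array([584.,-101.,0]); P=np.array([489.4,348.,0])
manip.move_linear(B+[0,0,260],frame=T,speed=150)
manip.goto(P+[0,0,260],T)
manip.move_linear(P+[0,0,145],frame=T,speed=150); manip.dwell(.2)
z=145.
while z>77.5:
    z=max(z-4,77); manip.move_linear(P+[0,0,z],frame=T,speed=70); f=np.array(st()['wrist_force'])
    if np.linalg.norm(f)>6: print('contact',z,f); break
print(z,st()['time_s'],f)
if z<79:
    manip.move_gripper(40); manip.dwell(.2)
    manip.move_linear(P+[0,0,200],frame=T,speed=150); manip.goto([420,450,260],T); manip.dwell(.3)
c=snap('top','top4'); s=snap('side','side4')
o=np.hstack([cv2.resize(s['img'][260:360,300:400,::-1],(400,400),interpolation=cv2.INTER_CUBIC),cv2.resize(c['img'][180:260,290:370,::-1],(400,400),interpolation=cv2.INTER_CUBIC)])
cv2.imwrite('pics/v4.png',o); print(st()['time_s'])
```

```text
77.0 37.8333 [-0.52406193  1.12002289 -0.35307694]
40.3833
```

View pics/v4.png

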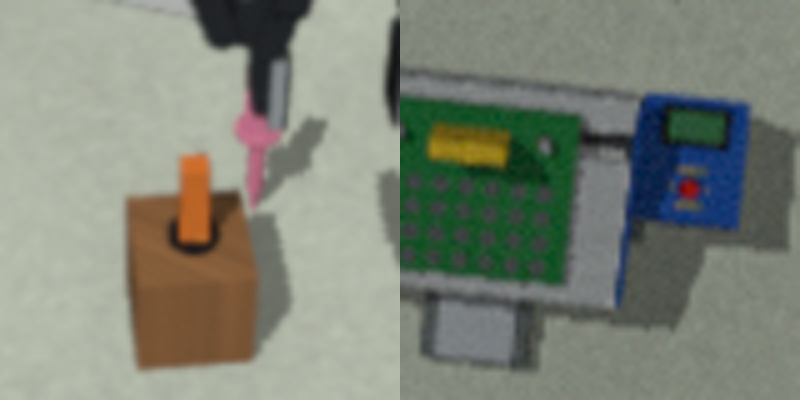

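The stylus stands upright with its collar on the block, the plate is home, the button is out, and the gripper is clear of everything. Handing in.

```bash
python3 -c "
from h import *
print(manip.finish_job())"
```

```text
the job is handed in; nothing more can be done
None
```

The job is handed in (the call returned no verdict): the plate hangs flush on both pins and is released, the zero button was pressed to its stop with the stylus, the stylus is back upright in its stand, and the jar, bottle and carton were not touched.

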